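Dry-assemble a laminated mallet and hold the handle in its mortise

ROBOT

A 7-joint arm with a two-finger parallel gripper is mounted at the origin on the work surface. World frame = base frame: x ahead of the robot, y to its left, z up, the work surface at z = 0. Lengths are in m, angles in rad, forces in N, time in s.
With the tool pointing down it reaches from about 0.35 to 0.9 m from the base axis. Payload 8.1 kg.
Tool frame: the origin (TCP) lies between the finger pads; the fingertips stand 11 mm ahead of it and the grasp point (between the pads) lies 8 mm behind it; z points along the fingers, y is the line along which they close (so a half turn about z gives the same grasp; the last joint's range is limited). The gripper opens to 92 mm and grips with 3 to 60 N. Pads are 19 mm wide; open, the fingers measure 130 mm over their backs; the gripper's body (75 mm by 190 mm) begins 47 mm behind the grasp point.
Start: joints at [1.073, 0.434, 0.025, 1.573, -0.012, 1.134, -0.075], TCP at [0.24, -0.577, 0.238] pointing down, gripper open.
Joint ranges: [-2.62, 2.62], [-0.44, 2.09], [-1.27, 1.32], [0.08, 2.57], [-1.32, 4.46], [0.12, 2], [-2.74, 2.74]. Speed limits (rad/s): [2.22, 2.22, 3.01, 3.01, 3.14, 3.14, 3.14].

INTERFACE

Orientations are given as a rotation vector (axis times angle).
In Python, from cell import observe, get_image, camera_params, sign_off gives the robot as it stands.
- The arm moves only by the shell command python3 -m pendant 'ROWS' [FORCE]. ROWS is JSON, one flat list of numbers, 7 for each row, row after row: the shift along the tool's x, y, z in m, then the turn, a rotation vector about the tool's x, y, z in rad, then the finger opening in m, from 0 to 0.0918. In form: [dx, dy, dz, rx, ry, rz, jaw, dx, dy, dz, rx, ry, rz, jaw, ...]. A call has 1 to 10 rows; each row shifts and turns the commanded pose from where the row before left it, along the tool's axes as they then stand; what a row does not reach is not made up. A row lasts 1/8 s, in which the tool goes at most 62.5 mm and 10.7 degrees, less where a joint would pass 70% of its speed; a pose out of reach is approached as far as the arm can. A call is refused whole if a number of a shift passes 0.0625 or a number of a turn 0.188, either way. A call with a gripper value outside its range is refused whole. The fingers move at their own pace and stop on an object; FORCE is the grip in N (left out, the last holds). Time passes only in rows, so rows that do not move let the fingers close. It gives the time, the measured TCP pose, the force, the opening and the grip force at its end, in the units of the state.
- observe(): the state, without advancing time (a new reading comes with each control period).
- get_image(name): name is "scene" or "top"; returns the picture (400x640x3 uint8, red, green, blue); there is no depth.
- camera_params(name): a dict with "intrinsics" (3x3 intrinsics, pixels), "eye" and "rotation" of the camera in the world. Camera axes: x right, y down, z forward; pixel columns grow to the right and rows downward; lengths in m; the calibration is good to about 2 mm. A picture is of the moment at which its call begins. camera_params takes no time and is no camera call.
- sign_off(): hands the job in; it is judged then, once.
The state is a dict: "clock": time; "joints": joint angles; "dq": joint speeds; "joint_efforts": joint torques, N m; "position": TCP position; "ee_rot": TCP orientation; "force": force on the tool from outside, world axes, zero at the start; "ft_torque": the same for the moment, N m; "width": opening from 0.0 (shut) to 1.0 (fully open); "gripper_force": force on a finger pad.
Only numpy, scipy, OpenCV 4.12 (cv2) and the standard library are available. Lean on these libraries where they do the work, as an engineer would, in place of code of your own. Each camera call takes 0.05 s, during which the arm holds its last target. There are 200 camera calls.

TASK

Dry-assemble the mallet head: lay the dark wooden layer squarely on the pale one that is already in the assembly cradle, lay the loose pale layer with the mortise on top of it, and let go of each, so that the three make a flush pile with their mortises in line. Then take the handle out of the tool block, pass its tapered end down through the mortise of all three layers until it stands about a centimetre proud of the underside, clear of the bench, and finish while still holding it there, upright and still, so that the wedges can be driven. Leave everything else on the bench where it is and do not let the handle fall over.

Things in the scene. Friction and masses are not known exactly. Their poses are not given: they have to be found in the camera images.
- cradle: Fixed beech cradle: two bearers 30 mm high, 70 mm apart (bare bench between), carrying the mallet's lowest pale layer, 140 x 60 x 24 mm, top 54 mm above the bench, mortise 38 x 26 mm (long way along x). End stops beyond the layer's ends rise to 42 mm, below its top. Origin: on the bench under the mortise's centre; x along the layer's length, y across, z up.
- base_top (a point): Centre of the mortise at the top face of the lowest layer in the cradle, 54 mm above the bench; axes as the cradle's. The next layer's origin belongs here, the third layer's 24 mm above.
- dark_layer: Loose dark brown layer of the mallet head, 140 x 60 x 24 mm, lying flat on the bench, with a mortise 38 x 26 mm (long way along the layer) right through its middle, upper edges eased 1.5 mm. Origin: centre of the mortise at the underside; x along the length, y across, z up. Both ways round are alike. About 0.12 kg.
- pale_layer: Loose pale layer of the mallet head, 140 x 60 x 24 mm, lying flat on the bench, with a mortise 38 x 26 mm (long way along the layer) right through its middle, upper edges eased 1.5 mm. Origin: centre of the mortise at the underside; x along the length, y across, z up. Both ways round are alike. About 0.12 kg.
- handle: Beech mallet handle, a straight bar 36 mm (x) by 24 mm (y), 220 mm long (z), upright in the tool block. Its lowest 10 mm taper to 30 x 18 mm at the foot, which has two saw kerfs. Origin: centre of the foot; z up the bar. Both ways round are alike. About 0.14 kg. It has 2 mm play in the mortise in length and in width (1 mm a side).
- handle_foot (a point): Centre of the handle's foot, same point as the handle's origin.
- tool_block: Fixed blue-grey painted tool block, 285 x 70 mm at the foot, 55 mm high. Origin: on the bench below the handle's socket, which is 40 x 28 mm (long way along x), its floor 10 mm above the bench; the handle's top is thus at 230 mm. The block runs 45 mm to -x and 240 mm to +x, where three chisels and a screwdriver stand fixed at x = 85 to 205 mm, up to 160 mm above the bench.
- spring_clamp: Bystander: orange plastic spring clamp lying flat, 130 x 75 x 23 mm; origin at the centre of its underside.
- tape_measure: Bystander: yellow and black tape measure standing on the bench, 66 x 36 x 62 mm; origin at the centre of its underside.
- glue_bottle: Bystander: white closed glue bottle with a blue band and red cap, 52 mm across, 150 mm tall; origin at the centre of its underside.
- pencil_tin: Bystander: yellow tin of pencils, 74 mm across, 150 mm tall with the pencils; origin at the centre of its underside.
- phone: Bystander: black phone lying flat, 150 x 72 x 9 mm; origin at the centre of its underside.
- sanding_block: Bystander: cork sanding block, 105 x 62 x 34 mm; origin at the centre of its underside.
- offcut: Bystander: plain pale offcut without a mortise, 160 x 45 x 24 mm, not part of the mallet; origin at the centre of its underside.
- wedge_tray: Bystander: small open steel tray with oak wedges, 100 x 75 x 22 mm; origin at the centre of its underside.
Not all that is in view belongs to the job. What is shaped like the dark_layer but blue, pink or purple is not meant.

How it is judged:
On the way, in this order (a step that is already met when the one before it is completed fails the run):
1. the dark layer lies square and flush on the lowest layer in the cradle, let go (horizontal distance between dark_layer and base_top below 0.004 m and angle between the x axis of dark_layer and the x axis of base_top, either way round below 0.06 rad and angle between dark_layer's own z axis and vertical below 0.05 rad and z of dark_layer in the frame of base_top between -0.003 and 0.003 m and contact force between the fingers and dark_layer below 0.2 N and linear speed of dark_layer below 0.02 m/s), for 0.2 s.
2. the loose pale layer lies square and flush on the dark one, both let go (all of step 1 and horizontal distance between pale_layer and base_top below 0.004 m and angle between the x axis of pale_layer and the x axis of base_top, either way round below 0.06 rad and angle between pale_layer's own z axis and vertical below 0.05 rad and z of pale_layer in the frame of base_top between 0.021 and 0.027 m and contact force between the fingers and pale_layer below 0.2 N and linear speed of pale_layer below 0.02 m/s), for 0.2 s.
At the end, for the whole second after the job is handed in: Dark layer on the cradle's layer, pale one on the dark, each within 4 mm and 0.06 rad of the lowest and flat (height within 3 mm); the handle upright through all three mortises, its foot 4 to 19 mm below the lowest layer and clear of the bench, held in the fingers (over 3 N) and still (horizontal distance between each of dark_layer, pale_layer, handle_foot and base_top below 0.004 m and angle between the x axis of each of dark_layer, pale_layer and the x axis of base_top, either way round below 0.06 rad and angle between each of dark_layer, pale_layer, handle's own z axis and vertical below 0.05 rad and z of dark_layer in the frame of base_top between -0.003 and 0.003 m and z of pale_layer in the frame of base_top between 0.021 and 0.027 m and z of handle_foot in the frame of base_top between -0.043 and -0.028 m and contact force between the fingers and handle above 3 N and linear speed of each of handle, dark_layer, pale_layer below 0.02 m/s and angular speed of handle below 0.2 rad/s); the arm keeps its last pose, push and grip.
It fails at once if a bystander is shifted by more than 25 mm (distance of any of spring_clamp, tape_measure, glue_bottle, pencil_tin, phone, sanding_block, offcut, wedge_tray from where it was at the start of the episode above 0.025 m).
It fails at once if the handle falls over (angle between handle's own z axis and vertical above 0.6 rad).
It also fails if it takes over 67 s, if anything falls off the work surface, if the arm or the gripper's body presses on something with over 40 N, if the wrist force passes 120 N, or if a joint passes its speed limit or range.

## Working session

There is one attempt and no reset: what is moved stays moved. The work goes in short steps, Python scripts to look and compute and a shell command to move; the robot and the scene stay as the last step left them, time stands still between calls to the robot, and variables do not carry over. Pictures are saved under pics/ and viewed, at most 10 in all, crops included, and the job is handed in when it is done.

```bash
mkdir -p pics; ls
python3 - <<'E'
from cell import *
import cv2
for n in("top","scene"):
    cv2.imwrite(f"pics/{n}0.png",get_image(n)[:,:,::-1]); p=camera_params(n); print(n,p)
o=observe(); print(o)
E
```

```text
pics
top {'intrinsics': array([[495.82124387,   0.        , 314.50740068],
       [  0.        , 495.82124387, 201.71825263],
       [  0.        ,   0.        ,   1.        ]]), 'eye': array([ 0.21803962, -0.09033266,  1.73145229]), 'rotation': array([-2.15109261,  2.11143522, -0.18379101])}
scene {'intrinsics': array([[461.10992359,   0.        , 320.94259672],
       [  0.        , 461.10992359, 195.9830334 ],
       [  0.        ,   0.        ,   1.        ]]), 'eye': array([ 1.47997194, -0.33641139,  0.96546282]), 'rotation': array([-1.90627497, -1.42479322,  0.66948201])}
{'clock': 0.1, 'joints': array([ 1.07339982,  0.4351497 ,  0.02495597,  1.57397718, -0.01158066,
        1.13399426, -0.07511534]), 'dq': array([ 2.08730273e-03, -1.35854818e-03,  1.52995032e-03, -2.48981439e-03,
        1.13511888e-03,  6.77268893e-04,  6.23752931e-05]), 'joint_efforts': array([ 2.08808859e-03, -6.69126320e+01,  9.87356231e-01, -3.15146863e+01,
       -6.05348730e-02,  3.73257534e-02,  2.64912239e-05]), 'position': array([ 0.24018064, -0.57654534,  0.23703666]), 'ee_rot': array([-3.07930390e+00, -6.15772892e-01,  6.34048924e-04]), 'force': array([-0.15512089,  0.10049702,  0.382442  ]), 'ft_torque': array([ 0.00469703,  0.0199823 , -0.00244205]), 'gripper_force': 0.0, 'width': 1.0014013830502946}
```

View pics/top0.png

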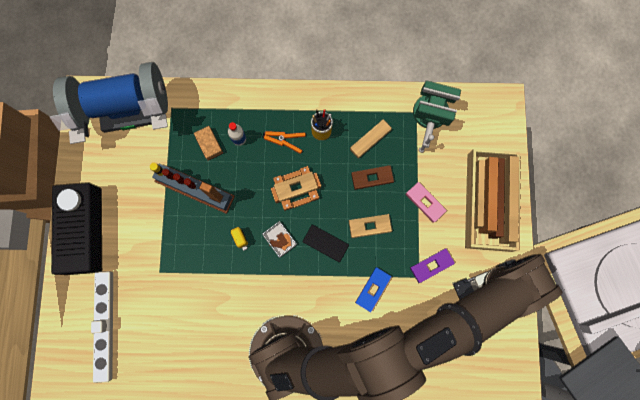

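View pics/scene0.png

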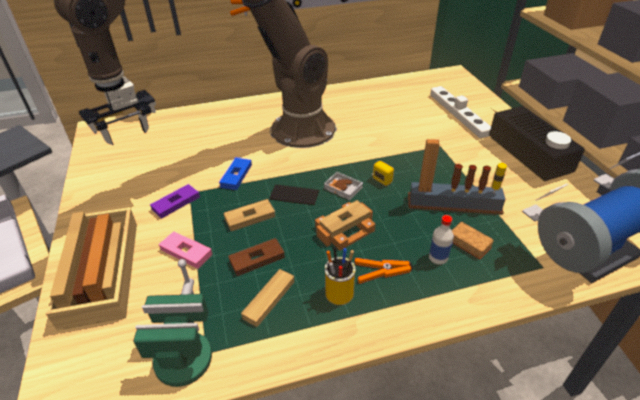

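Candidates in the top image:
- Dark layer: brown with mortise (373,178). Lookalikes are pink (427,202), purple (433,265) and blue (374,289), all excluded.
- Pale layer: pale with mortise (371,225). The offcut (371,138) has no hole, and the cradle's own layer is at (297,187).
- Handle: tall bar at the right end of the block (213,190).

Checking these in a close crop.

```bash
cat > h.py <<'E'
import numpy as np,cv2
from cell import *
from scipy.spatial.transform import Rotation as R
from scipy.optimize import minimize
P={n:camera_params(n) for n in("top","scene")}
def proj(n,X):
    p=P[n]; c=(np.atleast_2d(X)-p["eye"])@R.from_rotvec(p["rotation"]).as_matrix()
    u=c@p["intrinsics"].T; return u[:,:2]/u[:,2:]
def ray(n,uv,z):
    p=P[n]; d=R.from_rotvec(p["rotation"]).as_matrix()@np.linalg.inv(p["intrinsics"])@np.r_[uv,1]
    return p["eye"]+d*(z-p["eye"][2])/d[2]
E
python3 - <<'E'
from h import *
for k,uv,z in[("dark",(373,178),.024),("pale",(371,225),.024),("base",(297,187),.054),("handle",(209,188),.23)]:
    w=ray("top",uv,z); print(k,w.round(3),proj("scene",w).round(0))
t=cv2.imread("pics/top0.png"); s=cv2.imread("pics/scene0.png")
def c(im,u,v,w=40,h=30): return cv2.resize(im[v-h:v+h,u-w:u+w],(400,300),interpolation=cv2.INTER_CUBIC)
cv2.imwrite("pics/c1.png",np.vstack([np.hstack([c(t,373,178),c(t,371,225)]),np.hstack([c(t,297,187),c(t,205,188)])]))
cv2.imwrite("pics/c2.png",np.vstack([np.hstack([c(s,257,255),c(s,250,215)]),np.hstack([c(s,345,222),c(s,430,172,60,45)])]))
E
```

```text
dark [ 0.604 -0.292  0.024] [[253. 253.]]
pale [ 0.437 -0.285  0.024] [[246. 213.]]
base [ 0.56  -0.026  0.054] [[341. 215.]]
handle [0.516 0.239 0.23 ] [[426. 141.]]
```

View pics/c1.png

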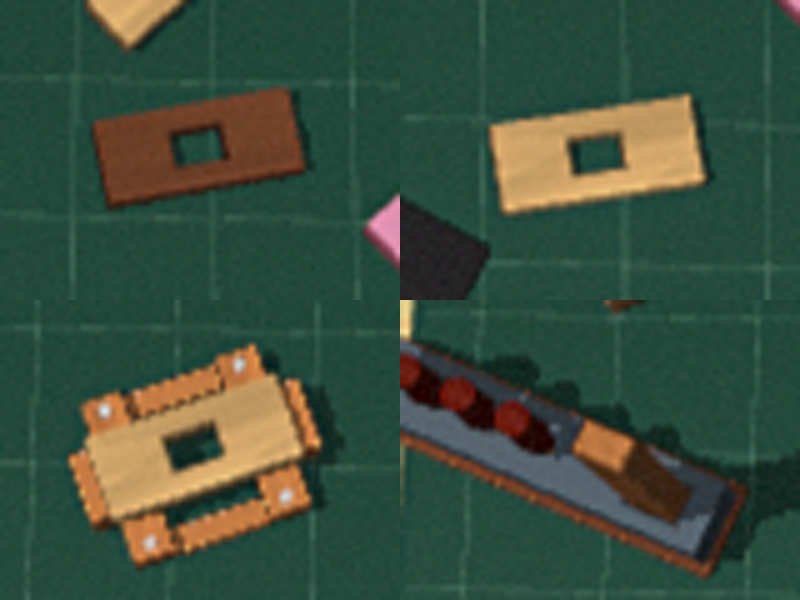

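View pics/c2.png

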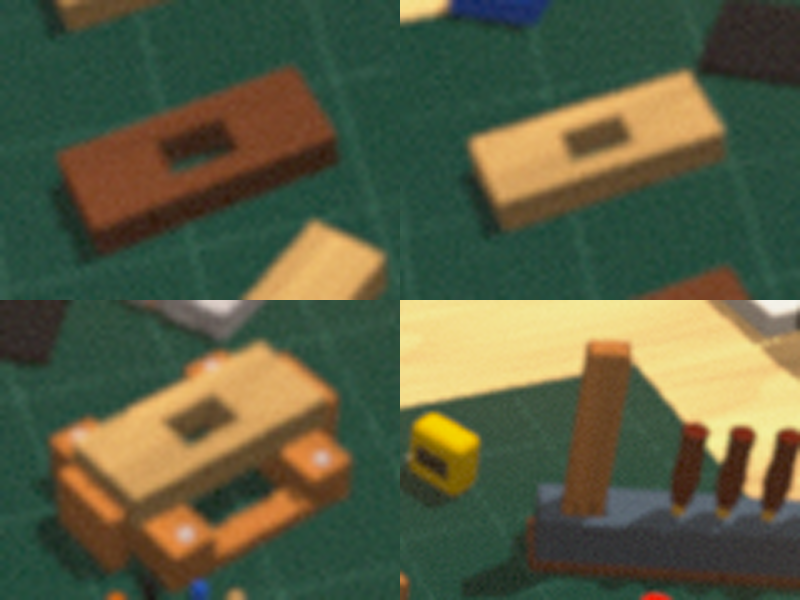

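The choice holds: the brown mortised layer is at about (373,179) and the pale mortised one at (371,226). The cradle's layer is at (297,187) and the handle's top at about (206,177), leaning out in view from its foot at (213,190). Now I fit the poses to the silhouettes.

```bash
cat >> h.py <<'E'
def box(x,y,a,L,W,z0,z1):
    c,s=np.cos(a),np.sin(a)
    return np.array([[x+c*i*L/2-s*j*W/2,y+s*i*L/2+c*j*W/2,z] for z in(z0,z1) for i,j in((-1,-1),(1,-1),(1,1),(-1,1))])
def comp(m,uv):
    m=cv2.morphologyEx(m.astype(np.uint8),cv2.MORPH_OPEN,np.ones((3,3),np.uint8))
    n,l,st,_=cv2.connectedComponentsWithStats(m); u,v=np.int32(uv)
    ids=[i for i in np.unique(l[v-12:v+13,u-12:u+13]) if i]
    k=max(ids,key=lambda i:st[i,4]); 
    cs,_=cv2.findContours((l==k).astype(np.uint8),cv2.RETR_EXTERNAL,cv2.CHAIN_APPROX_NONE)
    return cv2.drawContours(np.zeros(m.shape,np.uint8),cs,-1,1,-1).astype(float)
def fit(masks,p0,L,W,z0,z1):
    def loss(p):
        e=0
        for n,m in masks.items():
            q=proj(n,box(*p,L,W,z0,z1)); h=cv2.convexHull(q.astype(np.float32))[:,0]
            o=np.int32(h.min(0))-12; sz=np.int32(h.max(0))-o+14
            im=np.zeros((sz[1]*8,sz[0]*8),np.float32)
            cv2.fillConvexPoly(im,np.round(((h-o+.5)*8-.5)*16).astype(int),1,shift=4)
            e+=((cv2.resize(im,tuple(map(int,sz)),interpolation=cv2.INTER_AREA)-m[o[1]:o[1]+sz[1],o[0]:o[0]+sz[0]])**2).sum()
        return e
    r=minimize(loss,p0,method="Nelder-Mead",options=dict(initial_simplex=np.array(p0)+np.vstack([np.zeros(3),np.diag([.01,.01,.1])]),xatol=1e-5,fatol=.01))
    return r.x,r.fun
def fit3(im,mf,p0,L,W,z0,z1):
    M={n:comp(mf(im[n].astype(int)),proj(n,[p0[0],p0[1],z1])[0]) for n in im}
    for k in [[n] for n in im]+[list(im)]:
        x,f=fit({n:M[n] for n in k},p0,L,W,z0,z1); print(k,x.round(4),round(f,1),[int(M[n].sum()) for n in k])
    return x
rg=lambda i:i[...,2]-i[...,1]>0
E
python3 - <<'E'
from h import *
im={n:cv2.imread(f"pics/{n}0.png") for n in P}
for n,pts in dict(top=[(360,178),(378,183),(283,190),(300,197),(290,178),(380,222),(205,177),(213,193)],scene=[(250,250),(260,265),(330,222),(350,236),(330,240),(425,170),(425,143)]).items():
    print(n,[list(im[n][v,u]) for u,v in pts])
fit3(im,rg,[.604,-.292,-1.4],.14,.06,0,.024)
fit3(im,rg,[.437,-.285,-1.4],.14,.06,0,.024)
fit3(im,lambda i:(i[...,1]>.66*i[...,2])&(i[...,2]>170),[.56,-.026,-1.25],.14,.06,.0539,.054)
E
```

```text
top [[np.uint8(38), np.uint8(63), np.uint8(110)], [np.uint8(44), np.uint8(67), np.uint8(118)], [np.uint8(104), np.uint8(162), np.uint8(207)], [np.uint8(59), np.uint8(67), np.uint8(28)], [np.uint8(39), np.uint8(74), np.uint8(114)], [np.uint8(95), np.uint8(149), np.uint8(191)], [np.uint8(58), np.uint8(74), np.uint8(34)], [np.uint8(26), np.uint8(41), np.uint8(60)]]
scene [[np.uint8(33), np.uint8(65), np.uint8(118)], [np.uint8(26), np.uint8(38), np.uint8(59)], [np.uint8(109), np.uint8(180), np.uint8(229)], [np.uint8(57), np.uint8(102), np.uint8(150)], [np.uint8(32), np.uint8(56), np.uint8(86)], [np.uint8(42), np.uint8(70), np.uint8(112)], [np.uint8(98), np.uint8(159), np.uint8(204)]]
['top'] [ 0.6099 -0.2903 -1.3687] 12.5 [716]
['scene'] [ 0.6056 -0.285  -1.3728] 19.7 [1157]
['top', 'scene'] [ 0.607 -0.286 -1.37 ] 105.0 [716, 1157]
['top'] [ 0.4363 -0.2819 -1.3981] 14.7 [761]
['scene'] [ 0.4314 -0.2765 -1.3994] 31.3 [973]
['top', 'scene'] [ 0.4345 -0.2783 -1.4015] 115.9 [761, 973]
['top'] [ 0.5647 -0.0199 -1.2146] 20.4 [677]
['scene'] [ 0.562  -0.0147 -1.2119] 35.3 [731]
['top', 'scene'] [ 0.5633 -0.0175 -1.2175] 85.6 [677, 731]
```

```bash
cat >> h.py <<'E'
def plan(x,y,z,a):
    o=observe(); C=R.from_rotvec(o["ee_rot"])
    best=None
    for b in(a,a+np.pi):
        T=R.from_euler("z",b)*R.from_euler("x",np.pi); d=(C.inv()*T).as_rotvec()
        if best is None or np.linalg.norm(d)<np.linalg.norm(best[1]): best=(T,d)
    D=np.array([x,y,z])-o["position"]
    print("t",round(o["clock"],2),"pos",o["position"].round(4),"q7",o["joints"][6].round(2),"w",round(o["width"]*91.8,1),"gf",round(o["gripper_force"],1),"F",o["force"].round(1))
    print("turn(tool)",best[1].round(3),"| then shift in final tool axes",best[0].inv().apply(D).round(4),"| shift in current axes",C.inv().apply(D).round(4))
E
python3 - <<'E'
from h import *
im={n:cv2.imread(f"pics/{n}0.png") for n in P}
fit3({"top":im["top"]},lambda i:(i[...,2]-i[...,1]>5),[.535,.215,1.15],.036,.024,.055,.23)
fit3({"scene":im["scene"]},lambda i:(i[...,2]-i[...,1]>15)&(i[...,0]<75),[.535,.215,1.15],.036,.024,.055,.226)
plan(.607,-.2865,.15,-1.370)
E
```

```text
['top'] [0.5202 0.2507 1.1993] 8.5 [253]
['top'] [0.5202 0.2507 1.1993] 8.5 [253]
['scene'] [0.5229 0.2542 1.0614] 15.9 [670]
['scene'] [0.5229 0.2542 1.0614] 15.9 [670]
t 0.1 pos [ 0.2402 -0.5765  0.237 ] q7 -0.08 w 91.9 gf 0.0 F [-0.2  0.1  0.4]
turn(tool) [-1.000e-03 -1.000e-03 -1.377e+00] | then shift in final tool axes [0.2111 0.4173 0.087 ] | shift in current axes [ 0.4502 -0.1266  0.0871]
```

```bash
python3 -m pendant '[0.05,-0.014,0,0,0,0,0.0918,0.05,-0.014,0,0,0,0,0.0918,0.05,-0.014,0,0,0,0,0.0918,0.05,-0.014,0,0,0,0,0.0918,0.05,-0.014,0,0,0,0,0.0918,0.05,-0.014,0,0,0,0,0.0918,0.05,-0.014,0,0,0,0,0.0918,0.05,-0.014,0,0,0,0,0.0918,0.05,-0.014,0,0,0,0,0.0918]' 30
python3 -m pendant '[0,0,0,0,0,-0.172,0.0918,0,0,0,0,0,-0.172,0.0918,0,0,0,0,0,-0.172,0.0918,0,0,0,0,0,-0.172,0.0918,0,0,0,0,0,-0.172,0.0918,0,0,0,0,0,-0.172,0.0918,0,0,0,0,0,-0.172,0.0918,0,0,0,0,0,-0.172,0.0918,0,0,0,0,0,0,0.0918]'
python3 -c "
from h import *
plan(.607,-.2865,.03,-1.370)"
```

```text
clock: 1.23
position: [0.6082, -0.2864, 0.2373]
ee_rot: [-3.08, -0.616, 0.001]
force: [0.1, -0.1, -0.3]
width: 0.998
gripper_force: 0.0
clock: 2.35
position: [0.607, -0.2877, 0.2372]
ee_rot: [-1.99, -2.43, 0.0]
force: [-0.2, -0.0, 0.8]
width: 1.0
gripper_force: 0.0
t 2.35 pos [ 0.607  -0.2877  0.2372] q7 0.39 w 91.8 gf 0.0 F [-0.2 -0.   0.8]
turn(tool) [-0.001 -0.001 -0.002] | then shift in final tool axes [0.0012 0.0003 0.2072] | shift in current axes [0.001  0.0004 0.2072]
```

```bash
python3 -m pendant '[0.001,0,0.05,0,0,0,0.0918,0,0,0.05,0,0,0,0.0918,0,0,0.05,0,0,0,0.0918,0,0,0.05,0,0,0,0.0918,0,0,0.022,0,0,0,0.0918,0,0,0,0,0,0,0.0918,0,0,0,0,0,0,0.05,0,0,0,0,0,0,0.05,0,0,0,0,0,0,0.05,0,0,0,0,0,0,0.05]' 30
python3 -m pendant '[0,0,0,0,0,0,0.05,0,0,0,0,0,0,0.05]'
python3 - <<'E'
from h import *
im={}
for n in P: im[n]=get_image(n)[:,:,::-1].copy(); cv2.imwrite(f"pics/{n}1.png",im[n])
plan(.607,-.2865,.0145,-1.37)
c=lambda i,u,v:cv2.resize(i[v-35:v+35,u-45:u+45],(400,311),interpolation=3)
cv2.imwrite("pics/g1.png",np.hstack([c(im["top"],373,178),c(im["scene"],257,250)]))
E
```

```text
clock: 3.6
position: [0.6076, -0.2867, 0.0164]
ee_rot: [1.988, 2.431, 0.001]
force: [0.8, -0.0, 2.6]
width: 0.654
gripper_force: 30.0
clock: 3.85
position: [0.6076, -0.2868, 0.0164]
ee_rot: [1.988, 2.431, 0.001]
force: [-0.2, -0.1, 5.9]
width: 0.652
gripper_force: 30.0
t 3.95 pos [ 0.6076 -0.2867  0.0164] q7 0.3 w 59.4 gf 30.0 F [-0.8  0.4  5.6]
turn(tool) [ 0.001  0.001 -0.001] | then shift in final tool axes [ 0.0004 -0.0006  0.0019] | shift in current axes [ 0.0004 -0.0006  0.0019]
```

View pics/g1.png

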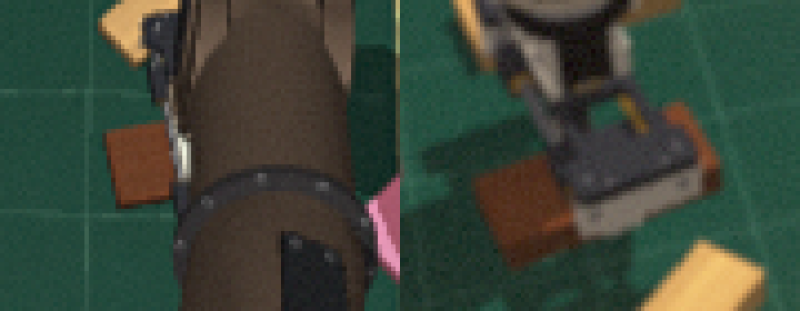

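The dark layer is gripped (59.4 mm reading, 30 N), with its free end visible at about (358,180) in the top view and (237,252) in the scene view. I compare that end before and after gripping to get the camera-to-robot bias across the layer.

Run:
```python
from h import *
ul={"top":362,"scene":244}
Cx=np.array([np.cos(-1.37),np.sin(-1.37)]);Cy=np.array([-Cx[1],Cx[0]])
for n in P:
    for k in (0,1):
        i=cv2.imread(f"pics/{n}{k}.png").astype(int)
        m=rg(i).astype(float); V=np.zeros(m.shape); V[:,:ul[n]]=1
        if n=="top": V[:165]=0
        else: V[:236]=0
        V[:, :ul[n]-32]=0; V[200 if n=="top" else 285:]=0
        def loss(p):
            e=Cx*p[0]+Cy*p[1]+[.607,-.2865]
            h=cv2.convexHull(proj(n,box(*e,-1.37,.14,.06,0,.024)).astype(np.float32))[:,0]
            im=np.zeros((3200,5120),np.uint8); cv2.fillConvexPoly(im,np.round(((h+.5)*8-.5)*16).astype(int),255,shift=4)
            return (V*(cv2.resize(im,(640,400),interpolation=cv2.INTER_AREA)/255.-m)**2).sum()
        r=minimize(loss,[0,0],method="Nelder-Mead",options=dict(initial_simplex=[[0,0],[.006,0],[0,.006]],xatol=1e-4,fatol=.01))
        print(n,k,"along,across mm",(r.x*1e3).round(2),round(r.fun,1))
o=observe()["position"][:2]-[.607,-.2865]; print("tcp",o@Cx*1e3,o@Cy*1e3)
for n,f in dict(top0=(.6099,-.2903),scene0=(.6056,-.285)).items(): d=np.array(f)-[.607,-.2865]; print(n,d@Cx*1e3,d@Cy*1e3)
```

```text
top 0 along,across mm [4.31 1.62] 3.6
top 1 along,across mm [4.11 0.88] 3.3
scene 0 along,across mm [-1.29 -0.67] 6.0
scene 1 along,across mm [-0.98 -2.04] 15.4
tcp 0.3503768346020969 0.5520697603474336
top0 4.3020548242077234 2.0838244382652125
scene0 -1.749091701494516 -1.0726967044616582
```

```bash
python3 -m pendant '[0,0,-0.03,0,0,0,0.05,0,0,-0.05,0,0,0,0.05,0,0,-0.05,0,0,0,0.05,0,0,0,0,0,0,0.05]' 30
python3 -c "
from h import *
plan(.5639,-.0162,.1,-1.2135)"
```

```text
clock: 4.45
position: [0.6094, -0.2872, 0.1501]
ee_rot: [1.985, 2.427, 0.004]
force: [0.4, 0.6, -1.5]
width: 0.651
gripper_force: 30.0
t 4.45 pos [ 0.6094 -0.2872  0.1501] q7 0.36 w 59.7 gf 30.0 F [ 0.4  0.6 -1.5]
turn(tool) [ 0.006  0.004 -0.158] | then shift in final tool axes [0.2698 0.0521 0.0501] | shift in current axes [0.2748 0.0088 0.0491]
```

```bash
python3 -m pendant '[0,0,0,0.003,0.002,-0.079,0.05,0,0,0,0.003,0.002,-0.079,0.05,0.045,0.009,0,0,0,0,0.05,0.045,0.009,0,0,0,0,0.05,0.045,0.009,0,0,0,0,0.05,0.045,0.009,0,0,0,0,0.05,0.045,0.009,0,0,0,0,0.05,0.045,0.007,0,0,0,0,0.05,0,0,0,0,0,0,0.05,0,0,0,0,0,0,0.05]' 30
python3 -c "
from h import *
plan(.5639,-.0162,.078,-1.2135)"
```

```text
clock: 5.7
position: [0.5606, -0.0161, 0.1457]
ee_rot: [-1.786, -2.575, 0.006]
force: [0.3, -0.3, -1.1]
width: 0.651
gripper_force: 30.0
t 5.7 pos [ 0.5606 -0.0161  0.1457] q7 0.05 w 59.7 gf 30.0 F [ 0.3 -0.3 -1.1]
turn(tool) [-0.007 -0.004  0.001] | then shift in final tool axes [-0.0012  0.003   0.0677] | shift in current axes [-0.0015  0.0035  0.0677]
```

```bash
python3 -m pendant '[-0.001,0.003,0.03,-0.006,-0.004,0,0.05,0,0,0.03,0,0,0,0.05,0,0,0,0,0,0,0.05,0,0,0,0,0,0,0.05]' 30
python3 -c "
from h import *
plan(.5639,-.0162,.0704,-1.2135)"
```

```text
clock: 6.2
position: [0.5647, -0.0161, 0.0872]
ee_rot: [1.792, 2.58, 0.001]
force: [0.2, 0.6, -1.4]
width: 0.65
gripper_force: 30.0
t 6.2 pos [ 0.5647 -0.0161  0.0872] q7 -0.0 w 59.7 gf 30.0 F [ 0.2  0.6 -1.4]
turn(tool) [ 0.001 -0.    -0.001] | then shift in final tool axes [ 0.0001 -0.0008  0.0168] | shift in current axes [ 0.0001 -0.0008  0.0168]
```

```bash
python3 -m pendant '[0,-0.001,0.008,0,0,0,0.05,0,0,0.007,0,0,0,0.05,0,0,0.001,0,0,0,0.05,0,0,0,0,0,0,0.05]' 30
python3 -m pendant '[0,0,0.001,0,0,0,0.05,0,0,0,0,0,0,0.05]'
python3 -c "
from h import *
plan(.5639,-.0162,.0704,-1.2135)"
```

```text
clock: 6.7
position: [0.5633, -0.0156, 0.0706]
ee_rot: [-1.79, -2.581, -0.001]
force: [-0.2, 0.1, -1.8]
width: 0.652
gripper_force: 30.0
clock: 6.95
position: [0.5635, -0.0155, 0.0703]
ee_rot: [1.79, 2.581, 0.001]
force: [-3.0, -0.4, 6.9]
width: 0.647
gripper_force: 30.0
t 6.95 pos [ 0.5635 -0.0155  0.0703] q7 -0.02 w 59.4 gf 30.0 F [-3.  -0.4  6.9]
turn(tool) [ 0.001 -0.     0.001] | then shift in final tool axes [-0.0008  0.0002 -0.0001] | shift in current axes [-0.0008  0.0002 -0.0001]
```

```bash
python3 -m pendant '[0,0,0,0,0,0,0.085,0,0,0,0,0,0,0.085,0,0,0,0,0,0,0.085,0,0,-0.03,0,0,0,0.085,0,0,-0.05,0,0,0,0.085,-0.03,0,-0.04,0,0,0,0.085,-0.06,0,0,0,0,0,0.085,-0.06,0,0,0,0,0,0.085,-0.06,0,0,0,0,0,0.085,-0.04,0,0,0,0,0,0.085]' 30
python3 - <<'E'
from h import *
im={}
for n in P: im[n]=get_image(n)[:,:,::-1].copy(); cv2.imwrite(f"pics/{n}2.png",im[n])
plan(.436,-.278,.15,-1.4)
c=lambda i,u,v:cv2.resize(i[v-35:v+35,u-45:u+45],(400,311),interpolation=3)
cv2.imwrite("pics/g2.png",np.hstack([c(im["top"],297,187),c(im["scene"],345,222)]))
E
```

```text
clock: 8.2
position: [0.6509, -0.2536, 0.189]
ee_rot: [1.794, 2.579, -0.001]
force: [0.3, 0.0, 0.6]
width: 0.923
gripper_force: 0.0
t 8.3 pos [ 0.6506 -0.2565  0.1883] q7 0.45 w 85.4 gf 0.0 F [-0.3 -0.5 -0.1]
turn(tool) [-0.001  0.002  0.18 ] | then shift in final tool axes [ 0.0153 -0.2151  0.0383] | shift in current axes [ 0.0537 -0.2089  0.0385]
```

View pics/g2.png

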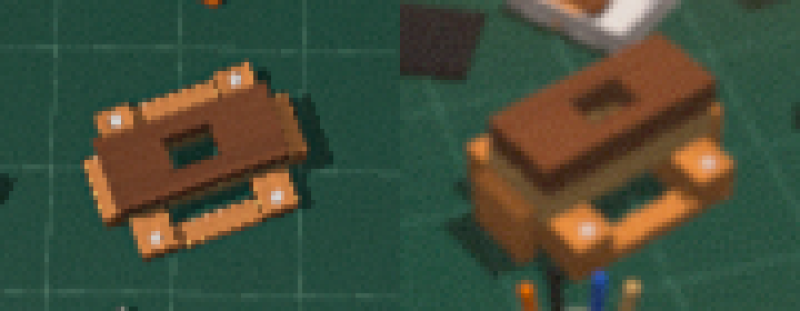

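The dark layer sits flush on the base, with its mortise at about (298,185) in the top view and (347,216) in the scene view. I fit its top face against the base.

Run:
```python
from h import *
im={n:cv2.imread(f"pics/{n}2.png") for n in P}
fit3(im,lambda i:(i[...,2]-i[...,1]>25)&(i[...,2]<140)&(i[...,2]>88),[.5645,-.017,-1.2135],.14,.06,.0779,.078)
```

```text
['top'] [ 0.5643 -0.0205 -1.2186] 60.6 [735]
['scene'] [ 0.5633 -0.0146 -1.2254] 101.3 [629]
['top', 'scene'] [ 0.5637 -0.018  -1.2269] 193.9 [735, 629]
```

```bash
python3 -m pendant '[0,0,0,0,0,0.09,0.0918,0,0,0,0,0,0.09,0.0918,0.004,-0.053,0,0,0,0,0.0918,0.004,-0.053,0,0,0,0,0.0918,0.004,-0.053,0,0,0,0,0.0918,0.004,-0.053,0,0,0,0,0.0918,0,0,0.03,0,0,0,0.0918,0,0,0.03,0,0,0,0.0918,0,0,0,0,0,0,0.0918]' 30
python3 -c "
from h import *
plan(.4348,-.279,.0164,-1.399)"
```

```text
clock: 9.43
position: [0.4379, -0.2705, 0.128]
ee_rot: [-2.012, -2.408, 0.0]
force: [-0.2, 0.2, 0.7]
width: 1.0
gripper_force: 0.0
t 9.43 pos [ 0.4379 -0.2705  0.128 ] q7 0.41 w 91.8 gf 0.0 F [-0.2  0.2  0.7]
turn(tool) [-0.003 -0.003  0.007] | then shift in final tool axes [-0.0079 -0.0045  0.1116] | shift in current axes [-0.0082 -0.0043  0.1116]
```

```bash
python3 -m pendant '[-0.008,-0.0045,0.03,-0.002,-0.002,0.007,0.0918,0,0,0.04,0,0,0,0.0918,0,0,0.025,0,0,0,0.0918,0,0,0,0,0,0,0.0918]' 30
python3 -c "
from h import *
plan(.4348,-.279,.0164,-1.399)"
```

```text
clock: 9.93
position: [0.4363, -0.2797, 0.0341]
ee_rot: [2.022, 2.403, 0.001]
force: [0.2, 0.1, 1.4]
width: 0.999
gripper_force: 0.0
t 9.93 pos [ 0.4363 -0.2797  0.0341] q7 0.34 w 91.7 gf 0.0 F [0.2 0.1 1.4]
turn(tool) [ 0.001  0.    -0.   ] | then shift in final tool axes [ 0.0009 -0.0013  0.0177] | shift in current axes [ 0.0009 -0.0014  0.0177]
```

```bash
python3 -m pendant '[0.0008,-0.0012,0.017,0,0,0,0.0918,0,0,0,0,0,0,0.0918,0,0,0,0,0,0,0.05,0,0,0,0,0,0,0.05,0,0,0,0,0,0,0.05,0,0,0,0,0,0,0.05,0,0,0,0,0,0,0.05]' 30
python3 -c "
from h import *
plan(.4348,-.279,.0164,-1.399)"
python3 -m pendant '[0,0,-0.03,0,0,0,0.05,0,0,-0.06,0,0,0,0.05,0,0,-0.06,0,0,0,0.05,0,0,0,0,0,0,0.05,0,0,0,0,0,0,0.05]'
python3 -c "
from h import *
plan(.5638,-.0164,.15,-1.2135)"
```

```text
clock: 10.8
position: [0.4354, -0.2799, 0.0178]
ee_rot: [2.022, 2.401, 0.001]
force: [-1.8, 0.4, 5.7]
width: 0.649
gripper_force: 30.0
t 10.8 pos [ 0.4354 -0.2799  0.0178] q7 0.33 w 59.6 gf 30.0 F [-1.8  0.4  5.7]
turn(tool) [ 0.003  0.002 -0.001] | then shift in final tool axes [ 0.001  -0.0004  0.0014] | shift in current axes [ 0.001  -0.0004  0.0014]
clock: 11.42
position: [0.4342, -0.2796, 0.1669]
ee_rot: [2.023, 2.401, 0.0]
force: [0.2, 0.1, -1.6]
width: 0.651
gripper_force: 30.0
t 11.43 pos [ 0.4342 -0.2796  0.1669] q7 0.45 w 59.8 gf 30.0 F [ 0.2  0.1 -1.6]
turn(tool) [ 0.001  0.001 -0.187] | then shift in final tool axes [0.2012 0.2135 0.0169] | shift in current axes [0.2374 0.1724 0.0169]
```

```bash
python3 -m pendant '[0,0,0,0,0,-0.094,0.05,0,0,0,0,0,-0.093,0.05,0.05,0.053,0,0,0,0,0.05,0.05,0.053,0,0,0,0,0.05,0.05,0.053,0,0,0,0,0.05,0.05,0.053,0,0,0,0,0.05,0,0,0,0,0,0,0.05,0,0,0,0,0,0,0.05,0,0,0,0,0,0,0.05]' 30
python3 -c "
from h import *
plan(.5642,-.0173,.11,-1.2135)"
```

```text
clock: 12.55
position: [0.544, -0.057, 0.1664]
ee_rot: [1.793, 2.578, -0.002]
force: [0.3, 0.9, -1.3]
width: 0.654
gripper_force: 30.0
t 12.55 pos [ 0.544  -0.057   0.1664] q7 0.12 w 60.0 gf 30.0 F [ 0.3  0.9 -1.3]
turn(tool) [-0.     0.002 -0.002] | then shift in final tool axes [0.0302 0.0328 0.0564] | shift in current axes [0.0303 0.0328 0.0563]
```

```bash
python3 -m pendant '[0.015,0.0165,0,0,0.001,0,0.05,0.015,0.0165,0,0,0.001,-0.002,0.05,0,0,0.03,0,0,0,0.05,0,0,0.026,0,0,0,0.05,0,0,0,0,0,0,0.05,0,0,0,0,0,0,0.05]' 30
python3 -c "
from h import *
plan(.5642,-.0173,.0958,-1.2135)"
```

```text
clock: 13.3
position: [0.5658, -0.0163, 0.1122]
ee_rot: [1.789, 2.581, 0.003]
force: [0.2, -0.5, -1.5]
width: 0.649
gripper_force: 30.0
t 13.3 pos [ 0.5658 -0.0163  0.1122] q7 0.0 w 59.6 gf 30.0 F [ 0.2 -0.5 -1.5]
turn(tool) [0.002 0.    0.001] | then shift in final tool axes [-0.0003 -0.0019  0.0164] | shift in current axes [-0.0003 -0.0019  0.0164]
```

```bash
python3 -m pendant '[0,-0.0018,0.008,0.001,0,0,0.05,0,0,0.006,0,0,0,0.05,0,0,0.001,0,0,0,0.05,0,0,0,0,0,0,0.05]' 30
python3 -c "
from h import *
plan(.5642,-.0173,.0958,-1.2135)"
```

```text
clock: 13.8
position: [0.5639, -0.0161, 0.0965]
ee_rot: [1.788, 2.583, 0.001]
force: [-0.1, 0.5, -1.5]
width: 0.653
gripper_force: 30.0
t 13.8 pos [ 0.5639 -0.0161  0.0965] q7 -0.01 w 60.0 gf 30.0 F [-0.1  0.5 -1.5]
turn(tool) [ 0.001 -0.     0.003] | then shift in final tool axes [-0.0012 -0.0002  0.0007] | shift in current axes [-0.0012 -0.0002  0.0007]
```

```bash
python3 -m pendant '[-0.001,0,0.001,0,0,0.002,0.05,0,0,0.001,0,0,0,0.05,0,0,0,0,0,0,0.05,0,0,0,0,0,0,0.075,0,0,0,0,0,0,0.075,0,0,0,0,0,0,0.075,0,0,0,0,0,0,0.075]' 30
python3 -m pendant '[0,0,0.015,0,0,0,0.075,0,0,0.017,0,0,0,0.075,0,0,0,0,0,0,0.075,0,0,0,0,0,0,0.05,0,0,0,0,0,0,0.05,0,0,0,0,0,0,0.05,0,0,0,0,0,0,0.05]' 8
python3 -c "
from h import *
plan(.5638,-.0164,.0958,-1.2135)"
```

```text
clock: 14.68
position: [0.5643, -0.0171, 0.0944]
ee_rot: [1.791, 2.581, 0.001]
force: [-0.8, -0.3, 0.2]
width: 0.819
gripper_force: 0.0
clock: 15.55
position: [0.5641, -0.0172, 0.0627]
ee_rot: [1.79, 2.581, 0.001]
force: [-3.2, 0.2, 3.8]
width: 0.654
gripper_force: 8.0
t 15.55 pos [ 0.5641 -0.0172  0.0627] q7 -0.04 w 60.0 gf 8.0 F [-3.2  0.2  3.8]
turn(tool) [0.001 0.    0.001] | then shift in final tool axes [ 0.0008  0.     -0.0331] | shift in current axes [ 0.0008  0.0001 -0.0331]
```

```bash
python3 -m pendant '[0,0,0,0,0,0,0.08,0,0,0,0,0,0,0.08,0,0,0,0,0,0,0.08,0,0,-0.05,0,0,0,0.08,0,0,-0.06,0,0,0,0.08,-0.05,0,-0.06,0,0,0,0.08,-0.06,0,-0.05,0,0,0,0.08,-0.06,0,-0.04,0,0,0,0.08,-0.05,0,0,0,0,0,0.0918,0,0,0,0,0,0,0.0918]' 30
python3 - <<'E'
from h import *
im={}
for n in P: im[n]=get_image(n)[:,:,::-1].copy(); cv2.imwrite(f"pics/{n}3.png",im[n])
plan(.522,.252,.32,1.165)
fit3(im,lambda i:(i[...,1]>.6*i[...,2])&(i[...,2]>165),[.5645,-.017,-1.2135],.14,.06,.1019,.102)
c=lambda i,u,v,h=35:cv2.resize(i[v-h:v+h,u-h*9//7:u+h*9//7],(400,300),interpolation=3)
cv2.imwrite("pics/g3.png",np.vstack([np.hstack([c(im["top"],297,187),c(im["scene"],345,222)]),np.hstack([c(im["top"],210,185,25),c(im["scene"],428,172,40)])]))
i=im["scene"].astype(int); print([list(i[v,415:445:2].reshape(-1,3).tolist()) for v in (150,)])
E
```

```text
clock: 16.8
position: [0.6308, -0.2007, 0.2943]
ee_rot: [1.799, 2.574, -0.002]
force: [-0.2, 0.6, -1.4]
width: 1.0
gripper_force: 0.0
t 16.9 pos [ 0.6305 -0.1951  0.2945] q7 0.39 w 91.5 gf 0.0 F [0.5 1.1 0.1]
turn(tool) [-0.    -0.001  0.763] | then shift in final tool axes [ 0.368  -0.2761 -0.0255] | shift in current axes [ 0.4568  0.0547 -0.0249]
['top'] [ 0.5642 -0.0164 -1.2158] 120.1 [856]
['scene'] [ 0.562  -0.0141 -1.2048] 72.4 [788]
['top', 'scene'] [ 0.5627 -0.0144 -1.2121] 200.8 [856, 788]
[[[118, 187, 221], [117, 176, 212], [101, 151, 167], [90, 127, 135], [77, 106, 108], [47, 77, 114], [41, 78, 122], [43, 78, 119], [42, 76, 117], [35, 70, 109], [41, 70, 112], [44, 72, 113], [62, 86, 75], [67, 85, 62], [92, 132, 141]]]
```

View pics/g3.png

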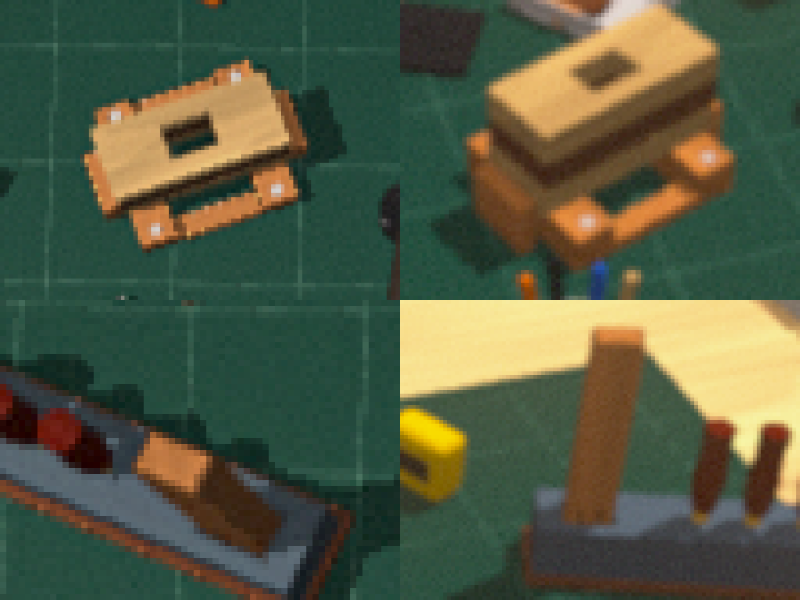

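The pile looks flush: top mortise at (297,180) top and (347,212) scene. The handle stands upright, with its top face centre at (206,177) in the top view and (429,145) in the scene view. I refine its position with yaw fixed.

Run:
```python
from h import *
im={n:cv2.imread(f"pics/{n}3.png").astype(int) for n in P}
i=im["top"]
m=comp((i[...,2]-i[...,1]>35)&(i[...,2]>130),(206,179)); print(m.sum(), cv2.moments(m.astype(np.uint8))["m10"]/m.sum(),cv2.moments(m.astype(np.uint8))["m01"]/m.sum())
x,f=fit({"top":m},[.521,.25,1.165],.036,.024,.2299,.23); print("topface",x.round(4),f)
# block yaw from mask of blue-grey top
b=comp((abs(i[...,2]-i[...,1])<45)&(i[...,0]>70)&(i[...,2]>55),(222,195)); 
j=im["scene"]; ms=((j[...,2]-j[...,1]>22)&(j[...,2]<150)).astype(float)
V=np.zeros(ms.shape); V[147:185,405:450]=1
for a in (1.10,1.165,1.2):
    def loss(p):
        h=cv2.convexHull(proj("scene",box(*p,a,.036,.024,.05,.23)).astype(np.float32))[:,0]
        q=np.zeros((3200,5120),np.uint8); cv2.fillConvexPoly(q,np.round(((h+.5)*8-.5)*16).astype(int),255,shift=4)
        return (V*(cv2.resize(q,(640,400),interpolation=cv2.INTER_AREA)/255.-ms)**2).sum()
    # 1-D: slide along image-horizontal dir (~world y) at given x
    for xx in (.516,.522,.528):
        r=min((loss([xx,y]),y) for y in np.arange(.24,.266,.0005)); print(a,xx,r)
```

```text
65.0 205.13846153846154 186.63076923076923
topface [0.521  0.2504 1.2511] 19.453857421875
1.1 0.516 (np.float64(13.805859284890428), np.float64(0.2585))
1.1 0.522 (np.float64(15.550972702806613), np.float64(0.255))
1.1 0.528 (np.float64(18.189865436370624), np.float64(0.251))
1.165 0.516 (np.float64(27.22878892733564), np.float64(0.2585))
1.165 0.522 (np.float64(30.703191080353708), np.float64(0.255))
1.165 0.528 (np.float64(33.838892733564016), np.float64(0.2515))
1.2 0.516 (np.float64(35.685720876585926), np.float64(0.2585))
1.2 0.522 (np.float64(38.88539792387543), np.float64(0.255))
1.2 0.528 (np.float64(42.07732410611303), np.float64(0.252))
```

```bash
python3 -m pendant '[0.057,0.007,0,0,0,0,0.0918,0.057,0.007,0,0,0,0,0.0918,0.057,0.007,0,0,0,0,0.0918,0.057,0.007,0,0,0,0,0.0918,0.057,0.007,0,0,0,0,0.0918,0.057,0.007,0,0,0,0,0.0918,0.057,0.007,0,0,0,0,0.0918,0.05,0.007,0,0,0,0,0.0918,0,0,0,0,0,0,0.0918]' 30
python3 -c "
from h import *
plan(.520,.2543,.29,1.15+np.pi/2)"
```

```text
clock: 18.02
position: [0.522, 0.2514, 0.2956]
ee_rot: [-1.776, -2.589, -0.004]
force: [1.0, -0.8, -0.3]
width: 1.002
gripper_force: 0.0
t 18.02 pos [0.522  0.2514 0.2956] q7 -0.39 w 92.0 gf 0.0 F [ 1.  -0.8 -0.3]
turn(tool) [ 0.002 -0.002 -0.782] | then shift in final tool axes [0.003  0.0018 0.0056] | shift in current axes [ 0.0034 -0.0009  0.0057]
```

```bash
python3 -m pendant '[0,0,0,0,0,-0.157,0.0918,0,0,0,0,0,-0.157,0.0918,0,0,0,0,0,-0.156,0.0918,0,0,0,0,0,-0.156,0.0918,0,0,0,0,0,-0.156,0.0918,0.003,0.002,0,0,0,0,0.0918,0,0,0,0,0,0,0.0918]' 30
python3 -c "
from h import *
plan(.520,.2543,.195,1.15+np.pi/2)"
```

```text
clock: 18.9
position: [0.5233, 0.2485, 0.2953]
ee_rot: [0.675, 3.067, 0.001]
force: [-0.2, 0.2, 0.3]
width: 0.997
gripper_force: 0.0
t 18.9 pos [0.5233 0.2485 0.2953] q7 0.32 w 91.5 gf 0.0 F [-0.2  0.2  0.3]
turn(tool) [ 0.001  0.001 -0.013] | then shift in final tool axes [0.0054 0.004  0.1003] | shift in current axes [0.0055 0.0038 0.1003]
```

```bash
python3 -m pendant '[0.005,0.004,0,0,0,-0.012,0.0918,0,0,0.03,0,0,0,0.0918,0,0,0.03,0,0,0,0.0918,0,0,0.03,0,0,0,0.0918,0,0,0.005,0,0,0,0.0918,0,0,0,0,0,0,0.06]' 5
python3 -c "
from h import *
plan(.520,.2543,.195,1.15+np.pi/2)"
python3 -m pendant '[0,0,0,0,0,0,0.03,0,0,0,0,0,0,0.03,0,0,0,0,0,0,0.03,0,0,0,0,0,0,0.03,0,0,0,0,0,0,0.03]' 5
python3 -c "
from h import *
plan(.520,.2543,.195,1.15+np.pi/2)"
```

```text
clock: 19.65
position: [0.5212, 0.2544, 0.2009]
ee_rot: [0.653, 3.072, 0.002]
force: [0.3, 0.6, 1.2]
width: 0.932
gripper_force: 0.0
t 19.65 pos [0.5212 0.2544 0.2009] q7 0.26 w 85.6 gf 0.0 F [0.3 0.6 1.2]
turn(tool) [0.001 0.001 0.002] | then shift in final tool axes [ 0.001  -0.0005  0.0059] | shift in current axes [ 0.001  -0.0005  0.0059]
clock: 20.27
position: [0.5212, 0.2538, 0.2003]
ee_rot: [0.653, 3.072, 0.001]
force: [-0.5, -0.2, 0.6]
width: 0.395
gripper_force: 1.5
t 20.27 pos [0.5212 0.2538 0.2003] q7 0.26 w 36.3 gf 1.5 F [-0.5 -0.2  0.6]
turn(tool) [0.001 0.001 0.002] | then shift in final tool axes [ 0.0012 -0.      0.0053] | shift in current axes [ 0.0013 -0.      0.0053]
```

```bash
python3 -m pendant '[0,0,0,0,0,0,0.0918,0,0,0,0,0,0,0.0918,0,0,0,0,0,0,0.0918,0,0,0,0,0,0,0.0918]' 5
python3 -m pendant '[0,0,0,0,0,0.157,0.0918,0,0,0,0,0,0.157,0.0918,0,0,0,0,0,0.157,0.0918,0,0,0,0,0,0.157,0.0918,0,0,0,0,0,0.157,0.0918,0,0,0,0,0,0.157,0.0918,0,0,0,0,0,0.157,0.0918,0,0,0,0,0,0.157,0.0918,0,0,0,0,0,0.157,0.0918,0,0,0,0,0,0.157,0.0918]' 5
python3 -m pendant '[0,0,0.004,0,0,0,0.0918,0,0,0,0,0,0,0.0918]'
python3 -c "
from h import *
plan(.5212,.2538,.195,1.15)"
```

```text
clock: 20.78
position: [0.5211, 0.2539, 0.2002]
ee_rot: [0.653, 3.072, 0.001]
force: [-0.1, 0.3, 0.0]
width: 0.785
gripper_force: 0.0
clock: 22.02
position: [0.5211, 0.2539, 0.2003]
ee_rot: [2.638, 1.705, 0.001]
force: [-0.8, 0.1, 0.2]
width: 1.0
gripper_force: 0.0
clock: 22.28
position: [0.5209, 0.2538, 0.1958]
ee_rot: [2.631, 1.717, 0.0]
force: [-0.7, 0.4, -0.2]
width: 1.0
gripper_force: 0.0
t 22.27 pos [0.5209 0.2538 0.1958] q7 -1.13 w 91.8 gf 0.0 F [-0.7  0.4 -0.2]
turn(tool) [ 0.    -0.     0.006] | then shift in final tool axes [0.0002 0.0003 0.0008] | shift in current axes [0.0002 0.0003 0.0008]
```

```bash
python3 -m pendant '[0,0,0,0,0,0.005,0.018,0,0,0,0,0,0,0.018,0,0,0,0,0,0,0.018,0,0,0,0,0,0,0.018,0,0,0,0,0,0,0.018,0,0,0,0,0,0,0.018,0,0,0,0,0,0,0.018]' 10
python3 -m pendant '[0,0,0,0,0,0,0.018,0,0,0,0,0,0,0.018]' 40
python3 -c "
from h import *
plan(.5212,.2538,.195,1.15);print(observe()['ft_torque'].round(2))"
```

```text
clock: 23.15
position: [0.5211, 0.2539, 0.1963]
ee_rot: [2.638, 1.705, 0.001]
force: [-0.7, 0.5, 0.0]
width: 0.286
gripper_force: 0.0
clock: 23.4
position: [0.5211, 0.2539, 0.1962]
ee_rot: [2.638, 1.706, 0.002]
force: [-0.1, -0.6, 0.5]
width: 0.262
gripper_force: 39.6
t 23.4 pos [0.5211 0.2539 0.1962] q7 -1.14 w 24.0 gf 39.6 F [-0.1 -0.6  0.5]
turn(tool) [ 0.001 -0.001 -0.002] | then shift in final tool axes [-0.0001  0.0001  0.0012] | shift in current axes [-0.0001  0.0001  0.0012]
[ 0.04 -0.15  0.01]
```

```bash
python3 -m pendant '[0,0,-0.02,0,0,0,0.018,0,0,-0.03,0,0,0,0.018,0,0,-0.03,0,0,0,0.018,0,0,-0.03,0,0,0,0.018,0,0,-0.03,0,0,0,0.018,0,0,-0.015,0,0,0,0.018,0,0,0,0,0,0,0.018]' 40
python3 -c "
from h import *
plan(.5642,-.0170,.35,-1.2135)"
```

```text
clock: 24.28
position: [0.5212, 0.254, 0.3516]
ee_rot: [2.638, 1.705, 0.003]
force: [-0.0, 0.6, -2.7]
width: 0.261
gripper_force: 39.6
t 24.27 pos [0.5212 0.254  0.3516] q7 -1.09 w 24.0 gf 39.6 F [-0.   0.6 -2.7]
turn(tool) [ 0.002 -0.001 -0.78 ] | then shift in final tool axes [-0.2689 -0.0545  0.0016] | shift in current axes [-0.2294  0.1505  0.0015]
```

```bash
python3 -m pendant '[-0.038,0.025,0,0,0,0,0.018,-0.038,0.025,0,0,0,0,0.018,-0.038,0.025,0,0,0,0,0.018,-0.038,0.025,0,0,0,0,0.018,-0.038,0.025,0,0,0,0,0.018,-0.038,0.025,0,0,0,0,0.018,0,0,0,0,0,0,0.018]' 40
python3 -m pendant '[0,0,0,0,0,-0.156,0.018,0,0,0,0,0,-0.156,0.018,0,0,0,0,0,-0.156,0.018,0,0,0,0,0,-0.156,0.018,0,0,0,0,0,-0.156,0.018,0,0,0,0,0,0,0.018,0,0,0,0,0,0,0.018]' 40
python3 -c "
from h import *
plan(.5640,-.0166,.30,-1.2135)"
```

```text
clock: 25.15
position: [0.5639, -0.0209, 0.3491]
ee_rot: [2.644, 1.696, -0.004]
force: [-0.1, 0.6, -1.4]
width: 0.265
gripper_force: 39.6
clock: 26.02
position: [0.5639, -0.0153, 0.3505]
ee_rot: [-1.795, -2.577, -0.001]
force: [0.2, 0.3, -1.3]
width: 0.262
gripper_force: 39.6
t 26.02 pos [ 0.5639 -0.0153  0.3505] q7 0.17 w 24.1 gf 39.6 F [ 0.2  0.3 -1.3]
turn(tool) [-0.    -0.001 -0.003] | then shift in final tool axes [-0.0012 -0.0003  0.0505] | shift in current axes [-0.0012 -0.0003  0.0505]
```

```bash
python3 -m pendant '[-0.0012,0,0.02,0,0,-0.002,0.018,0,0,0.02,0,0,0,0.018,0,0,0.014,0,0,0,0.018,0,0,0,0,0,0,0.018,0,0,0,0,0,0,0.018]' 40
python3 - <<'E'
from h import *
plan(.5640,-.0166,.1862+.102,-1.2135)
i=get_image("scene")[:,:,::-1].copy(); cv2.imwrite("pics/scene4.png",i)
j=get_image("top")[:,:,::-1].copy(); cv2.imwrite("pics/top4.png",j)
u0,v0=345-45,205-42
q=cv2.resize(i[v0:v0+80,u0:u0+90],None,fx=7,fy=7,interpolation=3)
p=observe()["position"]; z=p[2]-.1862
# overlay: predicted foot (red), pile top mortise (blue) at assumed centre, plus pile outline
def poly(P3,c):
    for h in P3: cv2.polylines(q,[np.int32((proj("scene",h)-[u0,v0]+.5)*7)],True,c,1)
b=[np.array([-.0033,.0036,0])]
poly([box(p[0],p[1],-1.2135,.030,.018,z,z+.01)[:4]+b[0]],(0,0,255))
poly([box(.5640,-.0166,-1.2135,.038,.026,.10,.102)[4:]+b[0],box(.5640,-.0166,-1.2135,.14,.06,.10,.102)[4:]+b[0]],(255,0,0))
cv2.imwrite("pics/g4.png",q)
E
```

```text
clock: 26.65
position: [0.565, -0.0166, 0.2978]
ee_rot: [1.789, 2.581, 0.002]
force: [0.6, 0.6, -1.4]
width: 0.262
gripper_force: 39.6
t 26.65 pos [ 0.565  -0.0166  0.2978] q7 0.16 w 24.0 gf 39.6 F [ 0.6  0.6 -1.4]
turn(tool) [0.002 0.    0.001] | then shift in final tool axes [ 0.0004 -0.0009  0.0096] | shift in current axes [ 0.0004 -0.001   0.0096]
```

View pics/g4.png

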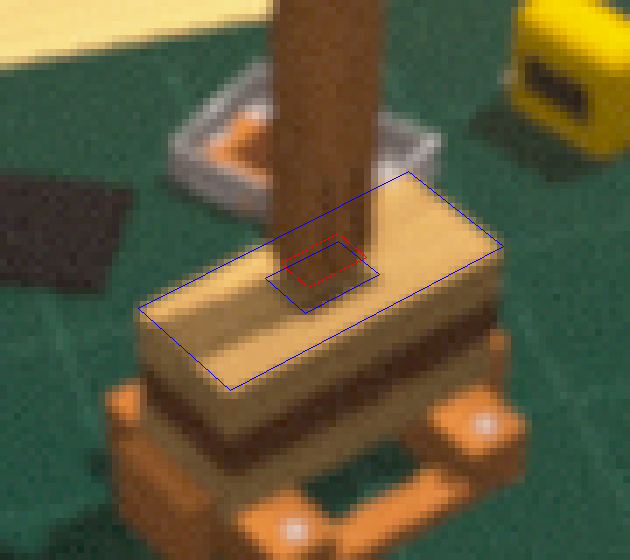

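The picture shows the foot (about (325,265) in the crop) centred over the mortise (about (322,277)). I check the sideways offset numerically.

Run:
```python
from h import *
p=observe()["position"]; z=p[2]-.1862; b=np.array([-.0033,.0036,0])
j=cv2.imread("pics/scene4.png").astype(int)
ms=((j[...,2]-j[...,1]>15)&(j[...,2]<145)).astype(float)
def sh(b,poly,rows,cols,m):
    V=np.zeros(m.shape);V[rows[0]:rows[1],cols[0]:cols[1]]=1
    best=[]
    for t in np.arange(-.008,.0081,.0005):
        X=poly+b+t*np.array([np.cos(-1.2135),np.sin(-1.2135),0])
        h=cv2.convexHull(proj("scene",X).astype(np.float32))[:,0]
        q=np.zeros((3200,5120),np.uint8); cv2.fillConvexPoly(q,np.round(((h+.5)*8-.5)*16).astype(int),255,shift=4)
        best.append(((V*(cv2.resize(q,(640,400),interpolation=cv2.INTER_AREA)/255.-m)**2).sum(),t))
    return min(best)
c0=proj("scene",box(p[0],p[1],-1.2135,.036,.024,z+.01,z+.1)+b); print(c0.round(0).min(0),c0.round(0).max(0))
print("handle",sh(b,box(p[0],p[1],-1.2135,.036,.024,z+.005,z+.1),(166,192),(330,362),ms))
# pile ends: non-green of pale+dark sides/tops, right and left
mp=(j[...,2]>j[...,1]).astype(float)
print("pile L+R",sh(b,box(.5640,-.0166,-1.2135,.14,.06,.06,.102),(198,216),(310,337),mp),sh(b,box(.5640,-.0166,-1.2135,.14,.06,.06,.102),(190,208),(358,385),mp))
```

```text
[338. 167.] [355. 202.]
handle (np.float64(82.20998077662438), np.float64(0.00350000000000001))
pile L+R (np.float64(39.70852748942714), np.float64(0.0005000000000000074)) (np.float64(3.5373010380622834), np.float64(-0.0004999999999999935))
```

Run:
```python
from h import *
p=observe()["position"]; z=p[2]-.1862; b=np.array([-.0033,.0036,0])
j=cv2.imread("pics/scene4.png").astype(int)
for n,sl in(("lo",slice(187,190)),("hi",slice(170,174))): print(n,[(u,*j[sl,u].mean(0).round().astype(int).tolist()) for u in list(range(336,343))+list(range(350,358))])
h=cv2.convexHull(proj("scene",box(p[0],p[1],-1.2135,.036,.024,z+.01,z+.17)+b).astype(np.float32))[:,0]
for r in (188,171.5):
    xs=[]
    for s,e in zip(h,np.roll(h,-1,0)):
        if (s[1]-r)*(e[1]-r)<0: xs.append(s[0]+(r-s[1])/(e[1]-s[1])*(e[0]-s[0]))
    print(r,np.round(sorted(xs),2))
d=proj("scene",[[*p[:2],z],[p[0]+.35e-2,p[1]-.937e-2,z]]);print("px per cm along x'",d[1]-d[0])
```

```text
lo [(336, 102, 131, 178), (337, 87, 123, 172), (338, 62, 93, 136), (339, 36, 63, 99), (340, 27, 56, 91), (341, 33, 59, 94), (342, 31, 59, 94), (350, 29, 55, 86), (351, 28, 56, 87), (352, 50, 74, 106), (353, 102, 122, 149), (354, 150, 169, 195), (355, 166, 192, 218), (356, 155, 188, 218), (357, 134, 176, 212)]
hi [(336, 96, 109, 97), (337, 92, 104, 97), (338, 70, 85, 93), (339, 43, 64, 94), (340, 34, 63, 96), (341, 34, 63, 98), (342, 33, 62, 100), (350, 35, 64, 101), (351, 36, 66, 102), (352, 32, 63, 101), (353, 38, 66, 100), (354, 56, 78, 88), (355, 63, 84, 67), (356, 66, 85, 57), (357, 64, 84, 54)]
188 [338.19 353.9 ]
171.5 [338.39 354.58]
px per cm along x' [-2.80036241  1.44503381]
```

```bash
python3 -m pendant '[0,0,0,0.001,0,0,0.018]' 40; python3 -c "
from h import *
plan(.5637,-.0159,.1862+.097,-1.2135)"
```

```text
clock: 26.88
position: [0.5649, -0.0167, 0.2978]
ee_rot: [1.789, 2.582, 0.001]
force: [-0.0, 0.3, -1.7]
width: 0.259
gripper_force: 39.6
t 26.88 pos [ 0.5649 -0.0167  0.2978] q7 0.16 w 23.8 gf 39.6 F [-0.   0.3 -1.7]
turn(tool) [0.001 0.    0.001] | then shift in final tool axes [ 0.0012 -0.0008  0.0146] | shift in current axes [ 0.0012 -0.0009  0.0146]
```

```bash
python3 -m pendant '[0.0012,-0.0009,0.005,0.001,0,0.001,0.018,0,0,0.005,0,0,0,0.018,0,0,0.003,0,0,0,0.018,0,0,0.002,0,0,0,0.018,0,0,0.002,0,0,0,0.018,0,0,0,0,0,0,0.018]' 40; python3 -c "
from h import *
plan(.5637,-.0159,.1862+.092,-1.2135);print(observe()['ft_torque'].round(2))"
```

```text
clock: 27.62
position: [0.5634, -0.016, 0.2801]
ee_rot: [-1.79, -2.581, 0.001]
force: [0.6, -0.3, -1.2]
width: 0.258
gripper_force: 39.6
t 27.62 pos [ 0.5634 -0.016   0.2801] q7 0.16 w 23.7 gf 39.6 F [ 0.6 -0.3 -1.2]
turn(tool) [-0.001 -0.     0.001] | then shift in final tool axes [-0.      0.0004  0.0019] | shift in current axes [-0.      0.0004  0.0019]
[-0.04 -0.15  0.01]
```

```bash
python3 -m pendant '[0,0.0003,0.003,0,0,0,0.018,0,0,0.003,0,0,0,0.018,0,0,0.003,0,0,0,0.018,0,0,0.003,0,0,0,0.018,0,0,0,0,0,0,0.018]' 40; python3 -c "
from h import *
plan(.5637,-.0159,.1862+.078,-1.2135);print(observe()['ft_torque'].round(2))"
```

```text
clock: 28.25
position: [0.5636, -0.0159, 0.2679]
ee_rot: [-1.79, -2.581, 0.001]
force: [0.6, -0.8, -1.8]
width: 0.261
gripper_force: 39.6
t 28.25 pos [ 0.5636 -0.0159  0.2679] q7 0.15 w 24.0 gf 39.6 F [ 0.6 -0.8 -1.8]
turn(tool) [-0.001 -0.     0.001] | then shift in final tool axes [-0.0001  0.0001  0.0037] | shift in current axes [-0.0001  0.0001  0.0037]
[-0.01 -0.08  0.  ]
```

```bash
python3 -m pendant '[0,0,0.004,0,0,0,0.018,0,0,0.004,0,0,0,0.018,0,0,0.004,0,0,0,0.018,0,0,0.004,0,0,0,0.018,0,0,0.004,0,0,0,0.018,0,0,0.003,0,0,0,0.018,0,0,0,0,0,0,0.018]' 40; python3 -c "
from h import *
plan(.5637,-.0159,.1862+.0185,-1.2135);print(observe()['ft_torque'].round(2))"
```

```text
clock: 29.12
position: [0.5635, -0.0159, 0.245]
ee_rot: [-1.79, -2.581, 0.001]
force: [0.2, 0.1, -2.1]
width: 0.256
gripper_force: 39.6
t 29.12 pos [ 0.5635 -0.0159  0.245 ] q7 0.14 w 23.5 gf 39.6 F [ 0.2  0.1 -2.1]
turn(tool) [-0.001 -0.     0.001] | then shift in final tool axes [-0.0001  0.0001  0.0403] | shift in current axes [-0.0001  0.0002  0.0403]
[ 0.02 -0.12  0.01]
```

Foot at 59 mm with no force on it. Now into the base layer.

```bash
python3 -m pendant '[0,0,0.004,0,0,0,0.018,0,0,0.004,0,0,0,0.018,0,0,0.004,0,0,0,0.018,0,0,0.004,0,0,0,0.018,0,0,0.004,0,0,0,0.018,0,0,0,0,0,0,0.018]' 40; python3 -c "
from h import *
plan(.5637,-.0159,.1862+.0185,-1.2135);print(observe()['ft_torque'].round(2))"
```

```text
clock: 29.88
position: [0.5637, -0.016, 0.2249]
ee_rot: [-1.79, -2.581, 0.001]
force: [2.1, 0.6, -3.9]
width: 0.261
gripper_force: 39.6
t 29.88 pos [ 0.5637 -0.016   0.2249] q7 0.13 w 24.0 gf 39.6 F [ 2.1  0.6 -3.9]
turn(tool) [-0.001 -0.     0.001] | then shift in final tool axes [0.0001 0.     0.0202] | shift in current axes [0.0001 0.0001 0.0202]
[-0.08 -0.6  -0.04]
```

```bash
python3 -m pendant '[0,0.0004,0.004,0,0,0,0.018,0,0,0.004,0,0,0,0.018,0,0,0.004,0,0,0,0.018,0,0,0.004,0,0,0,0.018,0,0,0.003,0,0,0,0.018,0,0,0,0,0,0,0.018,0,0,0,0,0,0,0.018]' 40
python3 - <<'E'
from h import *
plan(.5637,-.0159,.1862+.0185,-1.2135);print(observe()['ft_torque'].round(2))
i=get_image("scene")[:,:,::-1]; cv2.imwrite("pics/g5.png",cv2.resize(i[140:260,270:430],(800,600),interpolation=3))
E
```

```text
clock: 30.75
position: [0.5638, -0.0159, 0.2057]
ee_rot: [-1.79, -2.58, 0.002]
force: [2.1, -1.0, -3.4]
width: 0.263
gripper_force: 39.6
t 30.75 pos [ 0.5638 -0.0159  0.2057] q7 0.12 w 24.2 gf 39.6 F [ 2.1 -1.  -3.4]
turn(tool) [-0.002 -0.     0.001] | then shift in final tool axes [ 0.     -0.0001  0.001 ] | shift in current axes [ 0.     -0.0001  0.001 ]
[-0.25 -0.68 -0.01]
```

View pics/g5.png

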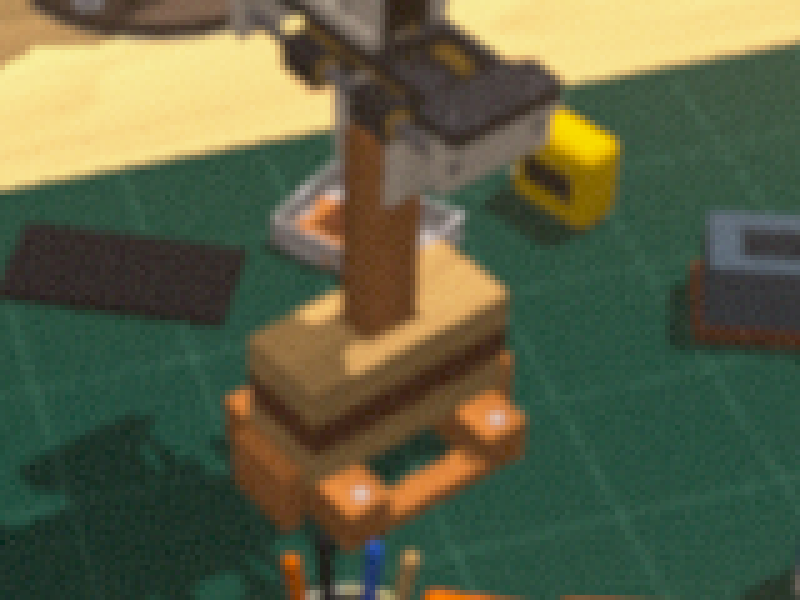

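The handle stands upright through the flush pile, entering the mortise at about (380,325) in the crop. Its foot is at z ≈ 19.5 mm, about 10.5 mm below the lowest layer. I let it settle and hand in.

```bash
python3 -m pendant '[0,0,0,0,0,0,0.018,0,0,0,0,0,0,0.018,0,0,0,0,0,0,0.018]' 40; python3 -c "
from cell import *
print(sign_off())"
```

```text
clock: 31.18
position: [0.5638, -0.0159, 0.2061]
ee_rot: [-1.79, -2.581, 0.002]
force: [0.1, -0.9, -2.6]
width: 0.262
gripper_force: 39.6
the job is handed in; nothing more can be done
None
```

I handed the job in at 31 s, with the three layers in a flush pile and the handle held upright through all three mortises, its foot about 10 mm below the lowest layer by my arm readings; no verdict came back.

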